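# Shift the rover gearbox to park and take off its press-and-turn filler cap

### The job

The rover gearbox is due for an oil top-up. First move its shift lever through the H-shaped gate into park: across the neutral slot to the lane nearer the filler cap, then fully forward (away from the robot). Then press the filler cap down against its spring, turn it anticlockwise while holding it down, lift it off and set it gently down, upright, flat in the grey parts tray, without knocking over the oil bottle; leave the lever in park.

Things in the scene. Friction and masses are not known exactly. Their poses are not given: they have to be found in the camera images.
- gearbox: The gearbox: a fixed aluminium case with a grey top plate, 150 (x) x 260 (y) x 70 mm high. Origin: centre of its underside on the table; x points forward (roughly away from the robot), y along its length, z up. On its top: the steel gate plate, centre at (0, +68) mm, and the filler neck, 30 mm high, axis at (0, -75) mm, with the cap locked on it.
- knob (a point): Centre of the top face of the black shift knob, a plain upright cylinder 34 mm across and 44 mm tall, on a 12 mm steel stem; the top is 152 mm above the table. The lever slides without tilting, with about 1.5 N friction in each direction, and stays where it is left.
- gate (a point): Centre of the H gate, on top of its 12 mm thick steel plate (82 mm above the table). The lanes run along the gearbox's x at y = +20 mm (start lane) and y = -20 mm (nearer the cap) from here; the neutral slot joins them at x = 0. The slots are 20 mm wide for the 12 mm stem (4 mm of play each side): the lever crosses only within 4 mm of x = 0.
- select (a joint): Position of the lever across the gate (m): 0 in the start lane (farther from the cap), 0.040 in the lane nearer the cap; grows along the gearbox's -y.
- shift (a joint): Position of the lever along the lane (m): -0.022 fully back, 0 at the neutral slot, 0.022 fully forward; grows along the gearbox's +x. The lever starts in the rear half of its start lane. Park is select 0.040 and shift 0.022.
- cap: The loose black filler cap, 120 g: ribbed round skirt 68 mm across, 37 mm high, open below, and on its top a plain round grip knob 40 mm across and 28 mm tall (37 to 65 mm above the origin), with a grey line across its top along the cap's x. Origin: centre of the skirt's underside, z up. Locked, it is 84 mm above the table, on the neck's axis, with the line along the gearbox's x.
- tray: The open grey plastic parts tray, fixed, 210 (x) x 160 (y) x 30 mm high, walls and floor 5 mm. Origin: centre of its underside. A steel pinion (38 mm across, 16 mm high) lies in its corner, at about (+70, +45) mm; the rest is free.
- oil_bottle: The oil bottle that stands behind the gearbox, white, 58 mm across and 150 mm tall, loose. Origin: centre of its underside, z up.
- neck (a point): On the filler neck's axis, at the gearbox's top (70 mm). How the cap works: a spring lifts it with 6 N; it can be pressed 14 mm (11 N). It cannot turn until 8.5 mm down. Held about 11 mm down it turns 60 degrees anticlockwise seen from above (end stop at about 65), then comes straight up; clear of the neck 20 mm above its locked height. 2 mm of sideways play.
There are look-alikes about, which are no part of the job. What is shaped like the cap but green or purple is not meant.

How it is judged:
By the outcome, as a careful person would: the job done as asked, in the order asked, and still so for the second after the job is handed in, with the robot touching nothing.
It also fails if it takes over 56 s, if anything falls off the work surface, if the arm or the gripper's body presses on something with over 40 N, if the wrist force passes 120 N, or if a joint passes its speed limit or range.

### The arm

A 7-joint arm with a two-finger parallel gripper is mounted at the origin on the work surface. World frame = base frame: x ahead of the robot, y to its left, z up, the work surface at z = 0. Lengths are in m, angles in rad, forces in N, time in s.
With the tool pointing down it reaches from about 0.425 to 0.925 m from the base axis. Payload 6.8 kg.
Tool frame: the origin (TCP) lies midway between the tips of the shut fingers; the grasp point (between the pads) lies 19 mm behind it; z points along the fingers, y is the line along which they close (so a half turn about z gives the same grasp; the last joint's range is limited). The gripper opens to 88 mm and grips with 3 to 60 N. Pads are 20 mm wide; open, the fingers measure 115 mm over their backs; the gripper's body (75 mm by 178 mm) begins 61 mm behind the grasp point.
Start: joints at [-1.209, 0.477, 0.022, 1.555, -0.011, 1.109, -0.083], TCP at [0.306, 0.602, 0.223] pointing down, gripper open.
Joint ranges: [-2.96, 2.96], [-0.34, 2.1], [-1.41, 1.46], [0.24, 2.44], [-1.37, 4.51], [0.17, 1.92], [-2.96, 2.96]. Speed limits (rad/s): [2.39, 2.39, 3.14, 3.14, 3.14, 3.14, 3.14].

### API

Orientations are given as [roll, pitch, yaw] about the fixed x, y, z axes, in that order (R = Rz(yaw) Ry(pitch) Rx(roll)).
In Python, from station import robot, imaging gives the robot as it stands.
- The arm moves only by the shell command python3 -m handwheel 'ROWS' [FORCE]. ROWS is JSON, a list of rows, each an object with "claw": the finger opening in m, from 0 to 0.0878; "delta_pos": the shift along the tool's x, y, z in m, a list of three; "twist": the turn, a rotation vector about the tool's x, y, z in degrees, a list of three. In form: [{"claw": claw, "delta_pos": [x, y, z], "twist": [wx, wy, wz]}, ...]. A call has 1 to 20 rows; each row is the pose to reach, as a shift and turn from the pose commanded when the call began, along the tool's axes at that moment; what a row does not reach only later rows make up. A row lasts 1/10 s, in which the tool goes at most 50 mm and 8.59 degrees, less where a joint would pass 70% of its speed; a pose out of reach is approached as far as the arm can. A call with a gripper value outside its range is refused whole. The fingers move at their own pace and stop on an object; FORCE is the grip in N (left out, the last holds). Time passes only in rows, so rows that repeat a pose let the fingers close. It gives the time, the measured TCP pose, the force, the opening and the grip force at its end, in the units of the state.
- robot.get_obs(): the state, without advancing time (a new reading comes with each control period).
- imaging.snapshot(name): name is "side" or "top" or "wrist"; returns the picture (400x640x3 uint8, red, green, blue); there is no depth.
- imaging.calibration(name): a dict with "vfov" (degrees; the focal length in pixels is half the picture's height over the tangent of half this angle, whatever the lens; pixels are square), "cx", "cy" (the principal point, pixels), "k1" (the pictures are not rectified: a ray, as slopes to the right and down, at radius r is drawn at 1 + k1 r^2 times it, then the intrinsics apply), "rvec" (rotation vector, rad) and "tvec" (3), from world to camera coordinates, as OpenCV has them; the wrist camera has in their place "tool_from_camera" (4x4, takes a point from camera to tool coordinates, whose origin is the TCP and whose axes are the flange's). Camera axes: x right, y down, z forward; pixel columns grow to the right and rows downward; lengths in m; the calibration is good to about 2 mm. A picture is of the moment at which its call begins: read the wrist's pose just before it. calibration takes no time and is no camera call.
- robot.job_done(): hands the job in; it is judged then, once.
The state is a dict: "time": time; "qpos": joint angles; "dq": joint speeds; "effort": joint torques, N m; "ee_pos": TCP position; "ee_rot": TCP orientation; "ft_force": force on the tool from outside, world axes, zero at the start; "ft_torque": the same for the moment, N m; "opening": opening from 0.0 (shut) to 1.0 (fully open); "grip_force": force on a finger pad.
Only numpy, scipy, OpenCV 4.12 (cv2) and the standard library are available. Lean on these libraries where they do the work, as an engineer would, in place of code of your own. Each camera call takes 0.05 s, during which the arm holds its last target. There are 200 camera calls.

## Working session

There is one attempt and no reset: what is moved stays moved. The work goes in short steps, Python scripts to look and compute and a shell command to move; the robot and the scene stay as the last step left them, time stands still between calls to the robot, and variables do not carry over. Pictures are saved under pics/ and viewed, at most 10 in all, crops included, and the job is handed in when it is done.

```bash
ls; mkdir -p pics; cat > h.py <<'E'
import numpy as np, cv2
from scipy.spatial.transform import Rotation as R
from station import robot, imaging
def snap(n,f):
    o=robot.get_obs(); im=imaging.snapshot(n); cv2.imwrite('pics/'+f,im[:,:,::-1]); return im,o
def ray(n,px,o=None):
    c=imaging.calibration(n); f=200/np.tan(np.radians(c['vfov'])/2)
    K=np.array([[f,0,c['cx']],[0,f,c['cy']],[0,0,1.]])
    u=cv2.undistortPoints(np.array([[px]],float),K,np.array([c['k1'],0,0,0,0.]))[0,0]
    d=np.array([u[0],u[1],1.])
    if n=='wrist':
        T=np.array(c['tool_from_camera']); Rt=R.from_euler('xyz',o['ee_rot']).as_matrix()
        return Rt@T[:3,3]+np.array(o['ee_pos']), Rt@T[:3,:3]@d
    M=cv2.Rodrigues(np.array(c['rvec'],float))[0]
    return -M.T@np.array(c['tvec'],float).ravel(), M.T@d
def onz(n,px,z,o=None):
    p,d=ray(n,px,o); return p+d*(z-p[2])/d[2]
E
python3 - <<'E'
from h import *
for n in ['top','side','wrist']: im,o=snap(n,n+'0.png')
print(o)
a=cv2.imread('pics/top0.png')
E
```

```text
pics
{'time': 0.1, 'qpos': array([-1.20911536,  0.47774276,  0.02227664,  1.55631204, -0.01150875,
        1.10929145, -0.08310098]), 'dq': array([ 0.00041521, -0.00218662, -0.00055394, -0.00178529,  0.00213594,
       -0.00206192,  0.001054  ]), 'effort': array([ 4.18410287e-03, -5.84092462e+01,  1.53971761e+00, -2.73315883e+01,
       -5.42539218e-02,  1.30376383e-02,  3.16169030e-05]), 'ee_pos': array([0.30529702, 0.60141973, 0.2217778 ]), 'ee_rot': array([-3.13996763e+00,  8.04055836e-05,  2.67188596e+00]), 'ft_force': array([-0.14352804, -0.39343123,  0.33988348]), 'ft_torque': array([-0.03607581,  0.00568833, -0.00462838]), 'grip_force': 0.0, 'opening': 0.9970929630736635}
```

View pics/top0.png

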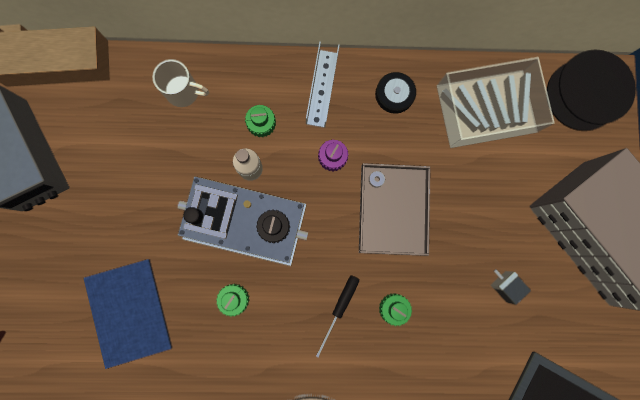

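View pics/side0.png

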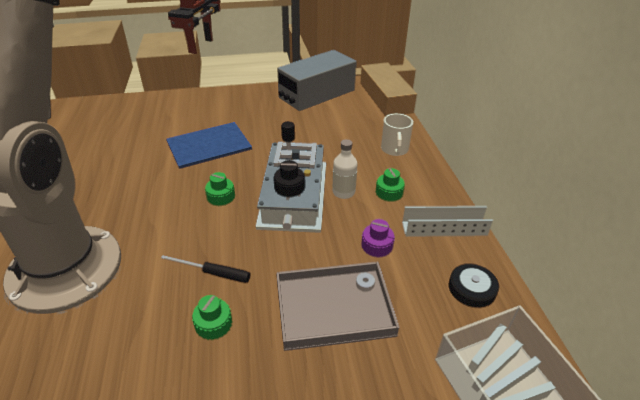

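The top view shows the gearbox near (243,222), with the knob at (192,215), the cap at (273,225), the bottle at (246,163) and the tray at (395,210). The side view agrees. I'll zoom in for exact pixels.

```bash
python3 - <<'E'
from h import *
a=cv2.imread('pics/top0.png')
c=cv2.resize(a[145:275,170:315],None,fx=4,fy=4,interpolation=cv2.INTER_CUBIC); cv2.imwrite('pics/c1.png',c)
b=cv2.resize(cv2.imread('pics/side0.png')[110:235,245:395],None,fx=4,fy=4,interpolation=cv2.INTER_CUBIC)
cv2.imwrite('pics/c12.png',np.vstack([c[:,:580],]))
cv2.imwrite('pics/c2.png',b)
for n,px,z in [('cap',(273,222),.149),('knob',(192,215),.152),('trayc',(395,210),.03),('bottle base',(248,172),0)]: print(n,onz('top',px,z))
for n,px,z in [('cap',(290,168),.149),('knob',(288,124),.152)]: print(n,onz('side',px,z))
# tray corners (rim)
for px in [(361,165),(430,166),(428,255),(360,253)]: print(onz('top',px,.03))
for px in [(277,272),(379,265),(396,334),(284,341)]: print(onz('side',px,.03))
E
```

```text
cap [0.50206302 0.08779254 0.149     ]
knob [0.5132915  0.25105865 0.152     ]
trayc [ 0.54348838 -0.18576846  0.03      ]
bottle base [0.63153597 0.16105561 0.        ]
cap [0.49864594 0.0759295  0.149     ]
knob [0.51554963 0.25100829 0.152     ]
[ 0.64812149 -0.10591772  0.03      ]
[ 0.64909767 -0.26885834  0.03      ]
[ 0.4405568  -0.26190155  0.03      ]
[ 0.44277276 -0.10464798  0.03      ]
[ 0.4461205  -0.10649423  0.03      ]
[ 0.65319089 -0.12171759  0.03      ]
[ 0.63969139 -0.28347355  0.03      ]
[ 0.44190776 -0.26465527  0.03      ]
```

View pics/c1.png

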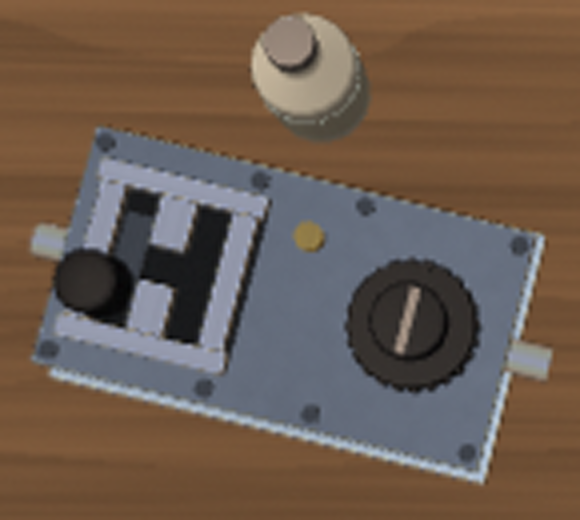

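View pics/c2.png

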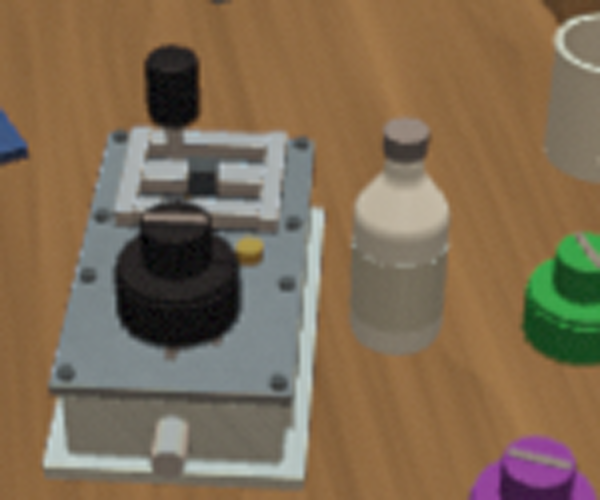

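Crop 1 gives cap grip top (409,320), knob top (87,280), and case corners (103,130), (543,235), (485,481) and (35,362). In crop 2 the cap top is at (176,217) and the knob top at (172,58).

```bash
python3 - <<'E'
from h import *
T=lambda u,v:(170+(u+.5)/4-.5,145+(v+.5)/4-.5)
S=lambda u,v:(245+(u+.5)/4-.5,110+(v+.5)/4-.5)
def two(a,b):
    p,d=ray('top',a);q,e=ray('side',b)
    s=np.linalg.lstsq(np.c_[d,-e],q-p,rcond=None)[0]; x=p+d*s[0];y=q+e*s[1]; return (x+y)/2, np.linalg.norm(x-y)
print('cap',onz('top',T(409,320),.149),onz('side',S(176,217),.149),two(T(409,320),S(176,217)))
print('knob',onz('top',T(87,280),.152),onz('side',S(172,58),.152),two(T(87,280),S(172,58)))
c=[onz('top',T(*p),.07) for p in [(103,130),(543,235),(485,481),(35,362)]]
print(np.round(c,4)); ctr=np.mean(c,0); yv=(c[0]+c[3]-c[1]-c[2])/2; print(ctr,yv, np.linalg.norm(yv),np.linalg.norm(c[0]-c[3]))
th=np.arctan2(-yv[0],yv[1]); print('yaw',np.degrees(th))
Rz=R.from_euler('z',th)
for n,p in [('neck',(0,-.075,0)),('gate',(0,.068,0)),('neutral start',(0,.088,0)),('neutral near',(0,.048,0)),('park',(.022,.048,0))]: print(n,ctr+Rz.apply(p))
print('slot hmid top', onz('top',T(170,262),.082))
l=onz('top',T(402,352),.149)-onz('top',T(415,288),.149); print('line', np.degrees(np.arctan2(-l[1],-l[0])))
print('bottle',onz('top',T(290,43),.15),onz('side',S(406,130),.15))
E
```

```text
cap [0.49666811 0.08993965 0.149     ] [0.49754251 0.09129062 0.149     ] (array([0.49699782, 0.08984189, 0.15005508]), np.float64(0.0008004417555724116))
knob [0.51403031 0.25234143 0.152     ] [0.51457567 0.25057287 0.152     ] (array([0.5144625 , 0.25264909, 0.15071979]), np.float64(0.0006426180881571477))
[[0.6048 0.2677 0.07  ]
 [0.5506 0.0227 0.07  ]
 [0.4143 0.052  0.07  ]
 [0.4756 0.299  0.07  ]]
[0.51132112 0.16035229 0.07      ] [0.05774192 0.2459705  0.        ] 0.2526571070145976 0.1328660031672876
yaw -13.211052182097088
neck [0.49418072 0.08733718 0.07      ]
gate [0.52686175 0.22655266 0.07      ]
neutral start [0.53143252 0.24602336 0.07      ]
neutral near [0.52229097 0.20708196 0.07      ]
park [0.54370874 0.20205411 0.07      ]
slot hmid top [0.53067521 0.22552975 0.082     ]
line -9.970335607092883
bottle [0.63859063 0.15464964 0.15      ] [0.63942286 0.15372286 0.15      ]
```

```bash
cat >> h.py <<'E'
def go(p,yaw):
    o=robot.get_obs(); r=R.from_euler('xyz',o['ee_rot']); t=R.from_euler('xyz',[np.pi,0,np.radians(yaw)])
    print('delta',np.round(r.inv().apply(np.array(p)-o['ee_pos']),4),'twist',np.round(np.degrees((r.inv()*t).as_rotvec()),2))
E
python3 -c "
from h import *
go([.514,.252,.26],167.5)"
```

```text
delta [-0.3442 -0.2172 -0.0377] twist [ -0.08  -0.   -14.42]
```

```bash
python3 -m handwheel '[{"claw":0.08,"delta_pos":[-0.12,-0.075,-0.038],"twist":[0,0,-7]},{"claw":0.08,"delta_pos":[-0.344,-0.217,-0.038],"twist":[0,0,-14.4]},{"claw":0.08,"delta_pos":[-0.344,-0.217,-0.038],"twist":[0,0,-14.4]},{"claw":0.08,"delta_pos":[-0.344,-0.217,-0.038],"twist":[0,0,-14.4]},{"claw":0.08,"delta_pos":[-0.344,-0.217,-0.038],"twist":[0,0,-14.4]},{"claw":0.08,"delta_pos":[-0.344,-0.217,-0.038],"twist":[0,0,-14.4]},{"claw":0.08,"delta_pos":[-0.344,-0.217,-0.038],"twist":[0,0,-14.4]},{"claw":0.08,"delta_pos":[-0.344,-0.217,-0.038],"twist":[0,0,-14.4]},{"claw":0.08,"delta_pos":[-0.344,-0.217,-0.038],"twist":[0,0,-14.4]},{"claw":0.08,"delta_pos":[-0.344,-0.217,-0.038],"twist":[0,0,-14.4]},{"claw":0.08,"delta_pos":[-0.344,-0.217,-0.038],"twist":[0,0,-14.4]},{"claw":0.08,"delta_pos":[-0.344,-0.217,-0.038],"twist":[0,0,-14.4]},{"claw":0.08,"delta_pos":[-0.344,-0.217,-0.038],"twist":[0,0,-14.4]},{"claw":0.08,"delta_pos":[-0.344,-0.217,-0.038],"twist":[0,0,-14.4]}]' 
python3 -c "
from h import *
im,o=snap('wrist','w1.png'); print(o['time'],o['ee_pos'],np.degrees(o['ee_rot']))"
```

```text
time: 1.55
ee_pos: [0.5134, 0.2538, 0.2605]
ee_rot: [3.142, -0.0, 2.925]
ft_force: [-1.1, -0.0, -0.3]
opening: 0.91
grip_force: 0.0
1.55 [0.51341735 0.25383998 0.2604954 ] [ 1.79998723e+02 -2.19492027e-02  1.67599973e+02]
```

View pics/w1.png

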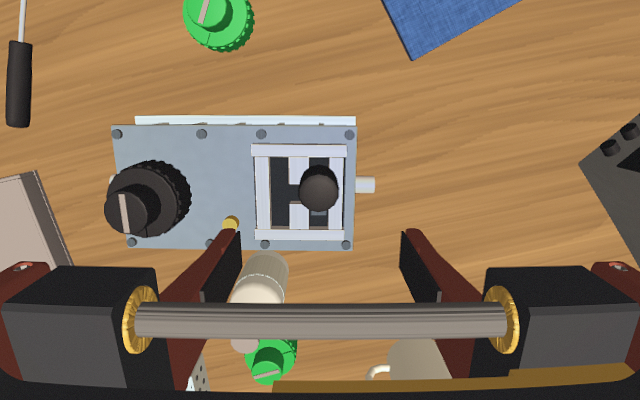

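The wrist view shows the gearbox square to the tool. Knob top is at about (320,184), the gate plate spans (252..347, 144..240), and the cap grip top is at about (126,213).

```bash
python3 - <<'E'
from h import *
o=robot.get_obs(); im=cv2.imread('pics/w1.png'); g=im.max(2)
m=((g<75)).astype(np.uint8); print([cv2.boundingRect(c) for c in cv2.findContours(m[150:235,285:350],0,1)[0] if cv2.contourArea(c)>300])
W=lambda px,z:onz('wrist',px,z,o)
q=[W(p,.082) for p in [(252,144),(347,144),(347,240),(253,240)]]; print(np.round(q,4),np.mean(q,0))
e=q[1]-q[0]; print('yaw gate',np.degrees(np.arctan2(-e[0],e[1])))
e=W((356,125),.07)-W((112,126),.07); print('yaw case',np.degrees(np.arctan2(-e[0],e[1])),np.linalg.norm(e))
print('knob',W((320,184),.152),'cap',W((126,213),.149))
l=W((129,232),.149)-W((123,194),.149); print('line',np.degrees(np.arctan2(l[1],l[0])))
E
```

```text
[(0, 8, 53, 68)]
[[0.47   0.1956 0.082 ]
 [0.49   0.2859 0.082 ]
 [0.5883 0.2664 0.082 ]
 [0.5673 0.17   0.082 ]] [0.52891446 0.22945525 0.082     ]
yaw gate -12.439718719877323
yaw case -12.549065209842555 0.24758687227538034
knob [0.50700704 0.2552995  0.152     ] cap [0.4970203  0.09045053 0.149     ]
line -12.227086675048474
```

```bash
python3 -m handwheel '[{"claw":0.07,"delta_pos":[0,0,0.05],"twist":[0,0,0]},{"claw":0.07,"delta_pos":[0,0,0.1],"twist":[0,0,0]},{"claw":0.07,"delta_pos":[0,0,0.13],"twist":[0,0,0]},{"claw":0.07,"delta_pos":[0,0,0.15],"twist":[0,0,0]},{"claw":0.07,"delta_pos":[0,0,0.15],"twist":[0,0,0]},{"claw":0.07,"delta_pos":[0,0,0.15],"twist":[0,0,0]},{"claw":0.02,"delta_pos":[0,0,0.15],"twist":[0,0,0]},{"claw":0.02,"delta_pos":[0,0,0.15],"twist":[0,0,0]},{"claw":0.02,"delta_pos":[0,0,0.15],"twist":[0,0,0]},{"claw":0.02,"delta_pos":[0,0,0.15],"twist":[0,0,0]},{"claw":0.02,"delta_pos":[0,0,0.15],"twist":[0,0,0]},{"claw":0.02,"delta_pos":[0,0,0.15],"twist":[0,0,0]},{"claw":0.02,"delta_pos":[0,0,0.15],"twist":[0,0,0]},{"claw":0.02,"delta_pos":[0,0,0.15],"twist":[0,0,0]}]' 15
```

```text
time: 3.0
ee_pos: [0.5141, 0.2523, 0.111]
ee_rot: [-3.141, -0.0, 2.923]
ft_force: [-2.0, -1.8, 6.2]
opening: 0.384
grip_force: 15.0
```

```bash
python3 -m handwheel '[{"claw":0.02,"delta_pos":[0.003,0,0],"twist":[0,0,0]},{"claw":0.02,"delta_pos":[0.006,0,0],"twist":[0,0,0]},{"claw":0.02,"delta_pos":[0.006,0,0],"twist":[0,0,0]},{"claw":0.02,"delta_pos":[0.006,0,0],"twist":[0,0,0]}]' 15
```

```text
time: 3.4
ee_pos: [0.5109, 0.2529, 0.111]
ee_rot: [3.141, 0.005, 2.922]
ft_force: [7.5, -2.2, -2.3]
opening: 0.384
grip_force: 15.0
```

```bash
python3 -m handwheel '[{"claw":0.02,"delta_pos":[-0.007,0,0],"twist":[0,0,0]},{"claw":0.02,"delta_pos":[-0.014,0,0],"twist":[0,0,0]},{"claw":0.02,"delta_pos":[-0.02,0,0],"twist":[0,0,0]},{"claw":0.02,"delta_pos":[-0.0245,0,0],"twist":[0,0,0]},{"claw":0.02,"delta_pos":[-0.0245,0,0],"twist":[0,0,0]},{"claw":0.02,"delta_pos":[-0.0245,0,0],"twist":[0,0,0]}]' 15
python3 -m handwheel '[{"claw":0.02,"delta_pos":[-0.0003,-0.01,0],"twist":[0,0,0]},{"claw":0.02,"delta_pos":[-0.0003,-0.02,0],"twist":[0,0,0]},{"claw":0.02,"delta_pos":[-0.0003,-0.03,0],"twist":[0,0,0]},{"claw":0.02,"delta_pos":[-0.0003,-0.04,0],"twist":[0,0,0]},{"claw":0.02,"delta_pos":[-0.0003,-0.04,0],"twist":[0,0,0]},{"claw":0.02,"delta_pos":[-0.0003,-0.04,0],"twist":[0,0,0]}]' 15
```

```text
time: 4.0
ee_pos: [0.5325, 0.248, 0.111]
ee_rot: [-3.141, 0.0, 2.922]
ft_force: [0.0, -3.3, 5.5]
opening: 0.381
grip_force: 15.0
time: 4.6
ee_pos: [0.5237, 0.2086, 0.1111]
ee_rot: [-3.142, 0.0, 2.922]
ft_force: [-0.6, 1.4, 6.7]
opening: 0.383
grip_force: 15.0
```

Crossed. Now fully forward, aiming 3 mm past the stop.

```bash
python3 -m handwheel '[{"claw":0.02,"delta_pos":[-0.007,0,0],"twist":[0,0,0]},{"claw":0.02,"delta_pos":[-0.014,0,0],"twist":[0,0,0]},{"claw":0.02,"delta_pos":[-0.021,0,0],"twist":[0,0,0]},{"claw":0.02,"delta_pos":[-0.025,0,0],"twist":[0,0,0]},{"claw":0.02,"delta_pos":[-0.025,0,0],"twist":[0,0,0]},{"claw":0.02,"delta_pos":[-0.025,0,0],"twist":[0,0,0]}]' 15
```

```text
time: 5.2
ee_pos: [0.5464, 0.2036, 0.1107]
ee_rot: [-3.14, -0.003, 2.923]
ft_force: [-4.3, 0.1, 10.2]
opening: 0.385
grip_force: 15.0
```

```bash
python3 -m handwheel '[{"claw":0.07,"delta_pos":[0,0,0],"twist":[0,0,0]},{"claw":0.07,"delta_pos":[0,0,0],"twist":[0,0,0]},{"claw":0.07,"delta_pos":[0,0,0],"twist":[0,0,0]},{"claw":0.07,"delta_pos":[0,0,-0.02],"twist":[0,0,0]},{"claw":0.07,"delta_pos":[0,0,-0.06],"twist":[0,0,0]},{"claw":0.07,"delta_pos":[0,0,-0.1],"twist":[0,0,0]},{"claw":0.07,"delta_pos":[0,0,-0.1],"twist":[0,0,0]},{"claw":0.07,"delta_pos":[0,0,-0.1],"twist":[0,0,0]}]' 15
python3 -c "
from h import *
im,o=snap('wrist','w2.png')
im2,_=snap('top','t2.png')
go([.497,.09,.22],167.5); go([.497,.09,.22],197.5)
cv2.imwrite('pics/m.png',np.hstack([im[:,:,::-1][60:280,80:400],cv2.resize(im2[145:275,170:315],(320,220))[:,:,::-1]]))"
```

```text
time: 6.0
ee_pos: [0.5485, 0.204, 0.2112]
ee_rot: [3.141, 0.001, 2.923]
ft_force: [-0.2, -0.5, -0.1]
opening: 0.796
grip_force: 0.0
delta [ 0.0245 -0.1218 -0.0104] twist [-0.08 -0.1  -0.02]
delta [ 0.0245 -0.1218 -0.0104] twist [ -0.06  -0.12 -30.02]
```

View pics/m.png

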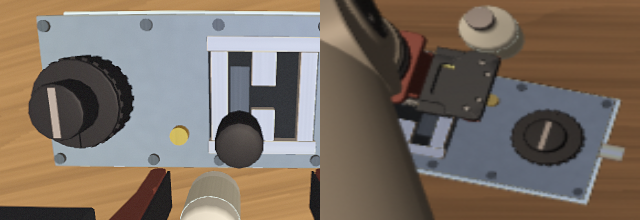

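The lever is in the near lane at its forward end, in park. Next is the cap.

```bash
python3 -m handwheel '[{"claw":0.07,"delta_pos":[0.008,-0.04,-0.01],"twist":[0,0,0]},{"claw":0.07,"delta_pos":[0.0165,-0.08,-0.01],"twist":[0,0,0]},{"claw":0.07,"delta_pos":[0.0245,-0.122,-0.01],"twist":[0,0,0]},{"claw":0.07,"delta_pos":[0.0245,-0.122,-0.01],"twist":[0,0,0]},{"claw":0.07,"delta_pos":[0.0245,-0.122,-0.01],"twist":[0,0,0]},{"claw":0.07,"delta_pos":[0.0245,-0.122,0.04],"twist":[0,0,0]},{"claw":0.07,"delta_pos":[0.0245,-0.122,0.07],"twist":[0,0,0]},{"claw":0.07,"delta_pos":[0.0245,-0.122,0.085],"twist":[0,0,0]},{"claw":0.07,"delta_pos":[0.0245,-0.122,0.085],"twist":[0,0,0]},{"claw":0.07,"delta_pos":[0.0245,-0.122,0.085],"twist":[0,0,0]},{"claw":0.07,"delta_pos":[0.0245,-0.122,0.085],"twist":[0,0,0]}]' 15
python3 -c "
from h import *
go([.497,.09,.125],167.5);print(robot.get_obs()['qpos'])"
```

```text
time: 7.2
ee_pos: [0.4985, 0.0911, 0.1264]
ee_rot: [3.141, 0.001, 2.924]
ft_force: [-0.4, 0.5, 0.5]
opening: 0.797
grip_force: 0.0
delta [ 0.0013 -0.0014  0.0014] twist [0.05 0.06 0.03]
[-0.42678064  0.32520484  0.14754586  2.05285021 -0.06806356  0.7666811
  1.11521654]
```

```bash
python3 -m handwheel '[{"claw":0.06,"delta_pos":[0.0013,-0.0014,0.0014],"twist":[0,0,0]},{"claw":0.03,"delta_pos":[0.0013,-0.0014,0.0014],"twist":[0,0,0]},{"claw":0.03,"delta_pos":[0.0013,-0.0014,0.0014],"twist":[0,0,0]},{"claw":0.03,"delta_pos":[0.0013,-0.0014,0.0014],"twist":[0,0,0]},{"claw":0.03,"delta_pos":[0.0013,-0.0014,0.0014],"twist":[0,0,0]},{"claw":0.03,"delta_pos":[0.0013,-0.0014,0.0014],"twist":[0,0,0]},{"claw":0.03,"delta_pos":[0.0013,-0.0014,0.0014],"twist":[0,0,0]}]' 50
python3 -m handwheel '[{"claw":0.03,"delta_pos":[0,0,0.004],"twist":[0,0,0]},{"claw":0.03,"delta_pos":[0,0,0.008],"twist":[0,0,0]},{"claw":0.03,"delta_pos":[0,0,0.012],"twist":[0,0,0]},{"claw":0.03,"delta_pos":[0,0,0.012],"twist":[0,0,0]},{"claw":0.03,"delta_pos":[0,0,0.012],"twist":[0,0,0]},{"claw":0.03,"delta_pos":[0,0,0.012],"twist":[0,0,0]}]' 50
```

```text
time: 7.9
ee_pos: [0.4964, 0.0891, 0.1245]
ee_rot: [3.141, 0.0, 2.923]
ft_force: [-2.0, -1.0, 3.9]
opening: 0.45
grip_force: 50.0
time: 8.5
ee_pos: [0.4964, 0.0891, 0.1128]
ee_rot: [3.141, 0.0, 2.923]
ft_force: [-2.4, -0.2, 9.1]
opening: 0.449
grip_force: 50.0
```

```bash
python3 -m handwheel '[{"claw":0.03,"delta_pos":[0,0,0],"twist":[0,0,-6]},{"claw":0.03,"delta_pos":[0,0,0],"twist":[0,0,-12]},{"claw":0.03,"delta_pos":[0,0,0],"twist":[0,0,-18]},{"claw":0.03,"delta_pos":[0,0,0],"twist":[0,0,-24]},{"claw":0.03,"delta_pos":[0,0,0],"twist":[0,0,-30]},{"claw":0.03,"delta_pos":[0,0,0],"twist":[0,0,-36]},{"claw":0.03,"delta_pos":[0,0,0],"twist":[0,0,-42]},{"claw":0.03,"delta_pos":[0,0,0],"twist":[0,0,-48]},{"claw":0.03,"delta_pos":[0,0,0],"twist":[0,0,-54]},{"claw":0.03,"delta_pos":[0,0,0],"twist":[0,0,-60]},{"claw":0.03,"delta_pos":[0,0,0],"twist":[0,0,-63]},{"claw":0.03,"delta_pos":[0,0,0],"twist":[0,0,-63]},{"claw":0.03,"delta_pos":[0,0,0],"twist":[0,0,-63]},{"claw":0.03,"delta_pos":[0,0,0],"twist":[0,0,-63]}]' 50
python3 -c "
from h import *
o=robot.get_obs();print(o['ft_torque'],o['qpos'])"
```

```text
time: 9.9
ee_pos: [0.4968, 0.0907, 0.1133]
ee_rot: [3.141, 0.002, -2.26]
ft_force: [-2.5, 1.4, 10.4]
opening: 0.449
grip_force: 50.0
[ 0.61521694  0.75365379 -0.02336436] [-0.22028409  0.34465799 -0.09933194  2.05310416  0.04750113  0.74410733
  2.10351459]
```

```bash
python3 -m handwheel '[{"claw":0.03,"delta_pos":[0,0,-0.006],"twist":[0,0,0]},{"claw":0.03,"delta_pos":[0,0,-0.012],"twist":[0,0,0]},{"claw":0.03,"delta_pos":[0,0,-0.018],"twist":[0,0,0]},{"claw":0.03,"delta_pos":[0,0,-0.024],"twist":[0,0,0]},{"claw":0.03,"delta_pos":[0,0,-0.024],"twist":[0,0,0]}]' 50
```

```text
time: 10.4
ee_pos: [0.4964, 0.0886, 0.1367]
ee_rot: [-3.141, -0.0, -2.261]
ft_force: [0.9, -0.3, -1.1]
opening: 0.445
grip_force: 50.0
```

```bash
python3 -m handwheel '[{"claw":0.03,"delta_pos":[0,0,-0.015],"twist":[0,0,0]},{"claw":0.03,"delta_pos":[0,0,-0.035],"twist":[0,0,0]},{"claw":0.03,"delta_pos":[0,0,-0.06],"twist":[0,0,0]},{"claw":0.03,"delta_pos":[0,0,-0.075],"twist":[0,0,0]},{"claw":0.03,"delta_pos":[0,0,-0.075],"twist":[0,0,0]},{"claw":0.03,"delta_pos":[0,0,-0.075],"twist":[0,0,0]}]' 50
python3 -c "
from h import *
o=robot.get_obs();print(o['ft_force'])
go([.525,-.19,.21],180)
im,_=snap('side','s3.png')
cv2.imwrite('pics/s3c.png',cv2.resize(im[60:260,180:440],None,fx=2,fy=2)[:,:,::-1])"
```

```text
time: 11.0
ee_pos: [0.4958, 0.0888, 0.2104]
ee_rot: [3.141, -0.001, -2.261]
ft_force: [-0.5, -0.7, -1.5]
opening: 0.449
grip_force: 50.0
[-0.462797   -0.66241647 -1.53971158]
delta [ 0.1964 -0.2     0.0006] twist [-1.000e-02 -6.000e-02  5.046e+01]
```

View pics/s3c.png

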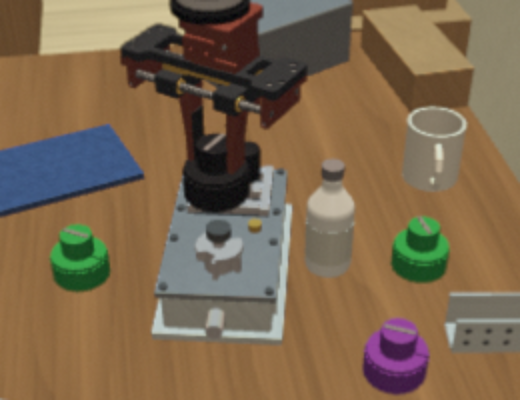

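The cap is off and held level above the open neck, and the bottle is still standing. Moving to the tray.

```bash
python3 -m handwheel '[{"claw":0.03,"delta_pos":[0.022,-0.022,0],"twist":[0,0,6]},{"claw":0.03,"delta_pos":[0.044,-0.045,0],"twist":[0,0,12]},{"claw":0.03,"delta_pos":[0.066,-0.067,0],"twist":[0,0,18]},{"claw":0.03,"delta_pos":[0.088,-0.09,0],"twist":[0,0,24]},{"claw":0.03,"delta_pos":[0.11,-0.112,0],"twist":[0,0,30]},{"claw":0.03,"delta_pos":[0.132,-0.134,0],"twist":[0,0,36]},{"claw":0.03,"delta_pos":[0.154,-0.157,0],"twist":[0,0,42]},{"claw":0.03,"delta_pos":[0.176,-0.179,0],"twist":[0,0,48]},{"claw":0.03,"delta_pos":[0.19,-0.194,0],"twist":[0,0,50]},{"claw":0.03,"delta_pos":[0.196,-0.2,0],"twist":[0,0,50]},{"claw":0.03,"delta_pos":[0.196,-0.2,0],"twist":[0,0,50]},{"claw":0.03,"delta_pos":[0.196,-0.2,0],"twist":[0,0,50]}]' 50
python3 -m handwheel '[{"claw":0.03,"delta_pos":[0,0,0.03],"twist":[0,0,0]},{"claw":0.03,"delta_pos":[0,0,0.065],"twist":[0,0,0]},{"claw":0.03,"delta_pos":[0,0,0.1],"twist":[0,0,0]},{"claw":0.03,"delta_pos":[0,0,0.13],"twist":[0,0,0]},{"claw":0.03,"delta_pos":[0,0,0.145],"twist":[0,0,0]},{"claw":0.03,"delta_pos":[0,0,0.15],"twist":[0,0,0]},{"claw":0.03,"delta_pos":[0,0,0.15],"twist":[0,0,0]},{"claw":0.03,"delta_pos":[0,0,0.15],"twist":[0,0,0]}]' 50
python3 -c "
from h import *
im,_=snap('side','s4.png'); im2,_=snap('wrist','w4.png')
cv2.imwrite('pics/m4.png',np.hstack([cv2.resize(im[190:360,220:430],(420,340)),cv2.resize(im2,(380,340))])[:,:,::-1])"
```

```text
time: 12.25
ee_pos: [0.5258, -0.1876, 0.2108]
ee_rot: [3.141, -0.001, -3.13]
ft_force: [-0.9, -0.2, -1.0]
opening: 0.446
grip_force: 50.0
time: 13.05
ee_pos: [0.5267, -0.1887, 0.0622]
ee_rot: [3.142, 0.002, -3.132]
ft_force: [-0.2, 0.0, -0.3]
opening: 0.45
grip_force: 50.0
```

View pics/m4.png

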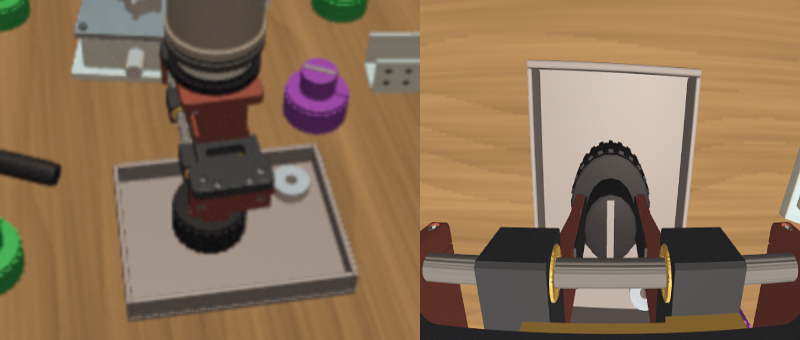

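The cap hangs well inside the tray, clear of the walls and pinion. I'll lower it gently.

```bash
python3 -m handwheel '[{"claw":0.03,"delta_pos":[0,0,0.005],"twist":[0,0,0]},{"claw":0.03,"delta_pos":[0,0,0.01],"twist":[0,0,0]},{"claw":0.03,"delta_pos":[0,0,0.013],"twist":[0,0,0]},{"claw":0.03,"delta_pos":[0,0,0.014],"twist":[0,0,0]},{"claw":0.03,"delta_pos":[0,0,0.015],"twist":[0,0,0]},{"claw":0.03,"delta_pos":[0,0,0.015],"twist":[0,0,0]}]' 50
python3 -m handwheel '[{"claw":0.03,"delta_pos":[0,0,0.0007],"twist":[0,0,0]},{"claw":0.03,"delta_pos":[0,0,0.0015],"twist":[0,0,0]},{"claw":0.03,"delta_pos":[0,0,0.0015],"twist":[0,0,0]}]' 50
```

```text
time: 13.75
ee_pos: [0.5257, -0.1892, 0.0461]
ee_rot: [3.142, -0.0, -3.133]
ft_force: [-0.5, -0.3, -1.8]
opening: 0.448
grip_force: 50.0
time: 14.05
ee_pos: [0.5259, -0.1893, 0.0455]
ee_rot: [3.141, 0.0, -3.133]
ft_force: [-2.1, 0.8, 6.3]
opening: 0.444
grip_force: 50.0
```

```bash
python3 -m handwheel '[{"claw":0.042,"delta_pos":[0,0,0],"twist":[0,0,0]},{"claw":0.05,"delta_pos":[0,0,0],"twist":[0,0,0]},{"claw":0.06,"delta_pos":[0,0,0],"twist":[0,0,0]},{"claw":0.06,"delta_pos":[0,0,0],"twist":[0,0,0]},{"claw":0.06,"delta_pos":[0,0,-0.01],"twist":[0,0,0]},{"claw":0.06,"delta_pos":[0,0,-0.04],"twist":[0,0,0]},{"claw":0.06,"delta_pos":[0,0,-0.09],"twist":[0,0,0]},{"claw":0.06,"delta_pos":[0,0,-0.14],"twist":[0,0,0]},{"claw":0.06,"delta_pos":[0,0,-0.16],"twist":[0,0,0]},{"claw":0.06,"delta_pos":[0,0,-0.16],"twist":[0,0,0]},{"claw":0.06,"delta_pos":[0,0,-0.16],"twist":[0,0,0]}]' 10
python3 -c "
from h import *
im,_=snap('side','s5.png'); im2,_=snap('wrist','w5.png')
cv2.imwrite('pics/m5.png',np.hstack([cv2.resize(im[100:360,200:430],(420,475)),cv2.resize(im2,(380,475))])[:,:,::-1])"
```

```text
time: 15.15
ee_pos: [0.5256, -0.1891, 0.205]
ee_rot: [3.142, 0.001, -3.133]
ft_force: [-0.5, -0.1, -0.7]
opening: 0.688
grip_force: 0.0
```

View pics/m5.png

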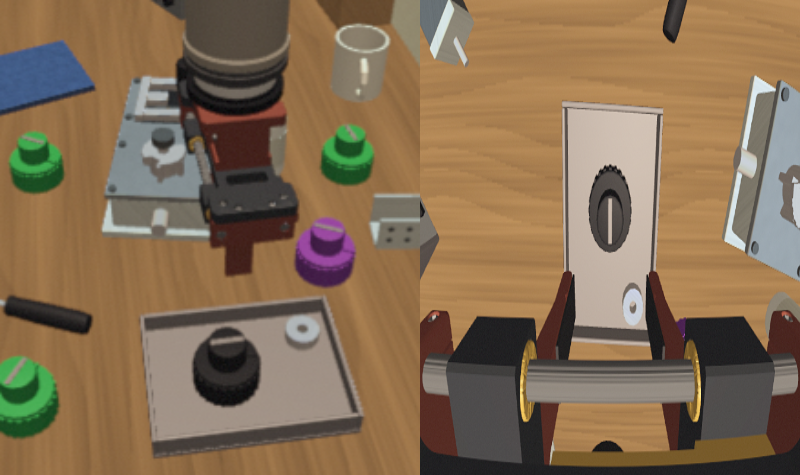

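The cap sits upright and flat in the tray. I'll use the last look to check the lever.

```bash
python3 -c "
from h import *
im,_=snap('top','t6.png')
cv2.imwrite('pics/t6c.png',cv2.resize(im[145:275,170:315],None,fx=4,fy=4,interpolation=cv2.INTER_CUBIC)[:,:,::-1])"
```

```text
(no output)
```

View pics/t6c.png

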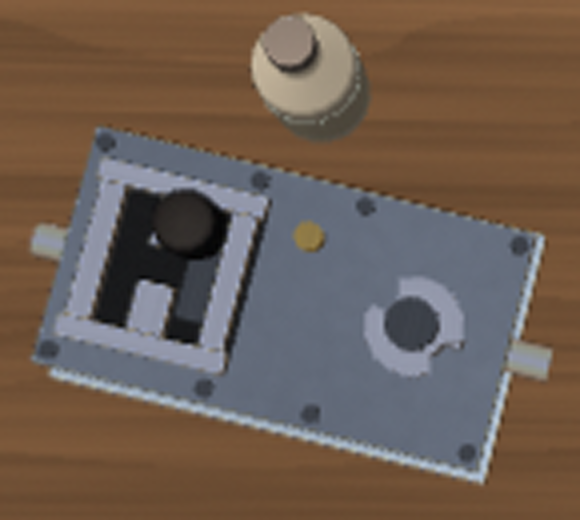

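The knob top is at (186,221) in the crop and the bottle hasn't moved. I'll check the knob against the expected park point of about (0.546, 0.205).

```bash
python3 -c "
from h import *
p=onz('top',(170+186.5/4-.5,145+221.5/4-.5),.152); print(p)
if np.linalg.norm(p[:2]-[.546,.205])<.005: print(robot.job_done())"
```

```text
[0.5449702  0.20390877 0.152     ]
the job is handed in; nothing more can be done
None
```

The job is handed in at about 15 s of the 56 s allowed: the lever is in park (about 1.5 mm from the expected spot by the top camera), the cap is off and upright in the grey tray, and the oil bottle is still standing.

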